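# Start the paint-jar roller mixer

## Task

Start the roller mixer on the painting table: press the round key all the way down and let it come back up, then press the long bar-shaped key all the way down and let it come back up. Press one key at a time, do not press the square key, and leave the jar of brushes standing where it is.

Things in the scene. Friction and masses are not known exactly. Their poses are not given: they have to be found in the camera images.
- round_key_top (a point): centre of the top face of the ROUND key, a black disc 44 mm across, on the flat deck of a low grey roller mixer; top about 61 mm above the table, 8 mm above the square aluminium bezel (70 mm wide, 3 mm thick) around it. It moves straight down 6 mm against a spring: 1.5 N starts it, 5 N holds it fully down; it springs back when released. z up, x across the key row, y along the row
- bar_key_top (a point): centre of the top face of the BAR key, a black bar 60 mm long (its x axis, across the row) and 22 mm wide (its y axis, along the row); same height, bezel, spring and 6 mm travel as the round key. The three keys stand in one row, 75 mm from centre to centre, in any order, on a deck 180 x 250 mm, 50 mm high, that may be turned up to 20 degrees
- square_key_top (a point): centre of the top face of the SQUARE key, black, 36 x 36 mm; same height, axes, spring and travel. It is the stop key, not to be pressed. Beside the deck, 210 mm from the row's middle towards its -y end, a paint pot lies on two rollers, its top 106 mm above the table
- brush_jar: loose glass jar 76 mm across and 95 mm high with upright brushes that reach 200 mm above the table, 0.3 to 0.6 kg; origin at the centre of its underside, z up. It stands on the table past the +y end of the key row, 250 to 300 mm from the row's middle. Two loose paint tubes, 20 mm high, lie beyond the deck
Things that resemble listed ones, but are neither listed nor needed, are in the scene too. What is meant by the brush_jar is not green, red or turquoise, and is the larger of those in its own colour.

How it is judged:
By the outcome, as a careful person would: the job done as asked, in the order asked, and still so for the second after the job is handed in, with the robot touching nothing.
It also fails if it takes over 38 s, if anything falls off the work surface, if the arm or the gripper's body presses on something with over 40 N, if the wrist force passes 120 N, or if a joint passes its speed limit or range.

## Robot

A 6-joint arm with a two-finger parallel gripper is mounted at the origin on the work surface. World frame = base frame: x ahead of the robot, y to its left, z up, the work surface at z = 0. Lengths are in mm, angles in rad, forces in N, time in s.
With the tool pointing down it reaches from about 300 to 775 mm from the base axis. Payload 14.6 kg.
Tool frame: the origin (TCP) lies between the finger pads; the fingertips stand 19 mm ahead of it and the grasp point (between the pads) is the TCP; z points along the fingers, y is the line along which they close (so a half turn about z gives the same grasp; the last joint's range is limited). The gripper opens to 94 mm and grips with 3 to 60 N. Pads are 16 mm wide; open, the fingers measure 119 mm over their backs; the gripper's body (75 mm by 177 mm) begins 78 mm behind the grasp point.
Start: joints at [-1.296, 0.3, 1.521, -0, 1.321, -0.067], TCP at [184.344, -518.176, 224.446] pointing down, gripper open.
Joint ranges: [-3.03, 3.03], [-0.79, 2.21], [0.23, 2.52], [-1.04, 4.18], [0, 3.07], [-2.55, 2.55]. Speed limits (rad/s): [2.22, 2.22, 2.57, 3.14, 3.14, 3.14].

## Interface

Orientations are given as [roll, pitch, yaw] about the fixed x, y, z axes, in that order (R = Rz(yaw) Ry(pitch) Rx(roll)).
In Python, from cell import monitor, imaging, job, find_in, trace gives the robot as it stands. The module is installed in compiled form; this text tells all that it offers.
- The arm moves only by the tool arm_command, never from a script. Its argument "steps" is a list of rows, each a list of 5 numbers: the opening, from 0 (shut) to 1 (fully open), then the shift along the tool's x, y, z in mm, then the turn about the tool's z in degrees. In form: [[gripper, dx, dy, dz, turn], ...]. A call has 1 to 20 rows; each row is the pose to reach, as a shift and turn from the pose commanded when the call began, along the tool's axes at that moment; what a row does not reach only later rows make up. A row lasts 1/8 s, in which the tool goes at most 62.5 mm and 10.7 degrees, less where a joint would pass 70% of its speed; a pose out of reach is approached as far as the arm can. A call with a gripper value outside its range is refused whole. The fingers move at their own pace and stop on an object; "force" is the grip in N (left out, the last holds). Time passes only in rows, so rows that repeat a pose let the fingers close. It gives the time, the measured TCP pose, the force, the opening and the grip force at its end, in the units of the state.
- monitor.read_state(): the state, without advancing time (a new reading comes with each control period).
- imaging.camera(name): name is "scene" or "top" or "wrist"; returns a dict with "img" (480x640x3 uint8, red, green, blue), "mtx" (3x3 intrinsics, pixels), "D" ([k1, k2, p1, p2, k3] as OpenCV has them; the pictures are not rectified), "view" (4x4, takes a point from world to camera coordinates). Camera axes: x right, y down, z forward; pixel columns grow to the right and rows downward; lengths in mm; the calibration is good to about 2 mm. A picture is of the moment at which its call begins. There is no depth.
- job.sign_off(): hands the job in; it is judged then, once.
Trained networks look in a picture, given as the dict that the camera call returned (one of the last four; its "shot" number tells which), for a name from the list of things; names that differ only in an ending like _2 or _b are one class to them, and where a whole thing is asked for, a point or a joint stands for the part that bears it (a point fixed in the world has none). Each returns a list of dicts, best first, with "p" (0 to 1); they miss things now and then, are a little off and sometimes report something else, mostly with a low value. They report only what shows in the picture. A call takes as long as a camera call. They do not tell look-alikes from the thing itself.
- find_in(picture, target): "rect" ([centre column, centre row, width, height] in pixels, round what is visible of it).
- trace(picture, target): "region" (480x640 bool, what is visible of it) and "rect" ([centre column, centre row, width, height] in pixels, round what is visible of it).
The state is a dict: "clock": time; "joints": joint angles; "qd": joint speeds; "effort": joint torques, N m; "eef_pos": TCP position; "eef_rot": TCP orientation; "wrist_force": force on the tool from outside, world axes, zero at the start; "moment": the same for the moment, N m; "finger_gap": finger opening in mm; "finger_force": force on a finger pad.
Only numpy, scipy, OpenCV 4.12 (cv2) and the standard library are available. Lean on these libraries where they do the work, as an engineer would, in place of code of your own. Each camera call takes 0.05 s, during which the arm holds its last target. There are 200 camera calls.

## Working session

There is one attempt and no reset: what is moved stays moved. The work goes in short steps, Python scripts to look and compute and a tool call to move; the robot and the scene stay as the last step left them, time stands still between calls to the robot, and variables do not carry over. Pictures are saved under pics/ and viewed, at most 10 in all, crops included, and the job is handed in when it is done.

Besides the shell and the picture viewer there is one more tool, called by a JSON object that holds its "api" and its "payload". arm_command: Moves the arm, as the interface text tells. Its arguments: {"type":"object","properties":{"steps":{"type":"array","items":{"type":"array","items":{"type":"number"}}},"force":{"type":"number"}},"required":["steps"]}

```bash
mkdir -p pics
cat > h.py <<'E'
import numpy as np, cv2
from cell import monitor, imaging, job, find_in, trace
def ray(c,uv,z):
    p=cv2.undistortPoints(np.array(uv,float).reshape(-1,1,2),np.array(c["mtx"]),np.array(c["D"])).reshape(-1,2)
    V=np.array(c["view"]);R=V[:3,:3];o=-R.T@V[:3,3]
    d=np.c_[p,np.ones(len(p))]@R
    return o+d*((z-o[2])/d[:,2])[:,None]
def proj(c,P):
    V=np.array(c["view"]);return cv2.projectPoints(np.array(P,float).reshape(-1,1,3),cv2.Rodrigues(V[:3,:3])[0],V[:3,3],np.array(c["mtx"]),np.array(c["D"]))[0].reshape(-1,2)
E
python3 - <<'E'
from h import *
for n in("top","scene"):
    c=imaging.camera(n);cv2.imwrite(f"pics/{n}1.png",c["img"][:,:,::-1])
    for t,z in(("round_key_top",61),("bar_key_top",61),("square_key_top",61),("brush_jar",95)):
        for f in find_in(c,t)[:4]:
            r=f["rect"];print(n,t,round(f["p"],2),np.round(r),ray(c,r[:2],z).round())
s=monitor.read_state();print(s["clock"],s["eef_pos"],s["eef_rot"],s["finger_gap"])
E
```

```text
top round_key_top 0.74 [422. 252.  25.  27.] [[497. -23.  61.]]
top bar_key_top 0.64 [516. 240.  27.  43.] [[ 515. -169.   61.]]
top square_key_top 0.9 [468. 247.  27.  28.] [[504. -94.  61.]]
top brush_jar 0.86 [229. 149.  57.  74.] [[643. 269.  95.]]
top brush_jar 0.74 [212. 232.  43.  40.] [[520. 291.  95.]]
top brush_jar 0.66 [262. 323.  41.  39.] [[391. 217.  95.]]
scene round_key_top 0.83 [252. 189.  27.  23.] [[500. -10.  61.]]
scene bar_key_top 0.74 [182. 155.  24.  27.] [[ 516. -167.   61.]]
scene square_key_top 0.68 [215. 173.  24.  21.] [[511. -89.  61.]]
scene brush_jar 0.93 [344. 230.  44. 107.] [[493. 186.  95.]]
scene brush_jar 0.82 [398. 211.  30.  75.] [[409. 232.  95.]]
scene brush_jar 0.81 [278. 271.  50.  99.] [[617. 154.  95.]]
scene brush_jar 0.78 [393. 293.  35.  60.] [[542. 313.  95.]]
0.5 [ 184.33876864 -518.18309208  224.43477174] [-3.14158022e+00  2.11167159e-05  3.41814506e-01] 93.98695102001427
```

View pics/top1.png

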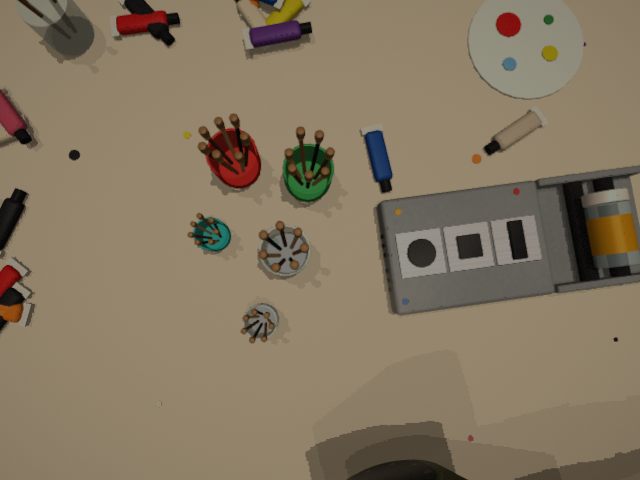

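View pics/scene1.png

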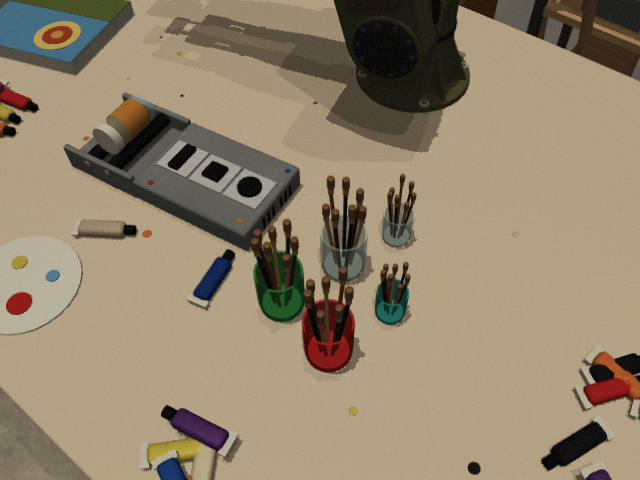

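The key row runs round (422,252), square (468,247), bar (516,240) in the top view, with the pot beyond the bar. The clear glass jar at (285,250) is the brush jar. It stands past the round end and stays well clear of the gripper. I'll approach above the round key with the gripper shut and the closing line across the row.

{"api": "arm_command", "payload": {"steps": [[0,46,-36,0,-8],[0,92,-73,0,-16],[0,139,-109,0,-24],[0,185,-146,0,-32],[0,231,-182,0,-40],[0,277,-218,0,-48],[0,323,-255,0,-56],[0,370,-291,0,-64],[0,416,-328,0,-71],[0,462,-364,0,-77],[0,462,-364,0,-77],[0,462,-364,0,-77],[0,462,-364,0,-77]], "force": 20}}

```text
clock: 2.12
eef_pos: [497.2, -21.4, 224.6]
eef_rot: [3.141, 0.0, 1.684]
wrist_force: [0.0, -0.5, -0.3]
finger_gap: 0.4
finger_force: 0.0
```

Run:
```python
from h import *
s=monitor.read_state();print(s["clock"],s["eef_pos"],s["eef_rot"],s["finger_gap"],s["wrist_force"])
for n in("wrist","top"):
    c=imaging.camera(n);cv2.imwrite(f"pics/{n}2.png",c["img"][:,:,::-1])
    for t in("round_key_top","bar_key_top","square_key_top"):
        for f in trace(c,t)[:2]:
            m=f["region"];ys,xs=np.nonzero(m);print(n,t,round(f["p"],2),np.round(f["rect"]),m.sum(),ray(c,[xs.mean(),ys.mean()],61).round(1),ray(c,f["rect"][:2],61).round(1))
```

```text
2.125 [497.24470589 -21.3715302  224.58201763] [3.14148737e+00 1.21949517e-04 1.68371713e+00] 0.3716640838656545 [ 0.03003349 -0.4965277  -0.29047233]
wrist round_key_top 0.87 [322. 227.  50.  57.] 2110 [[494.2 -21.2  61. ]] [[494.2 -21.8  61. ]]
top round_key_top 0.61 [421. 253.  27.  29.] 672 [[495.2 -20.9  61. ]] [[494.5 -21.   61. ]]
```

View pics/wrist2.png

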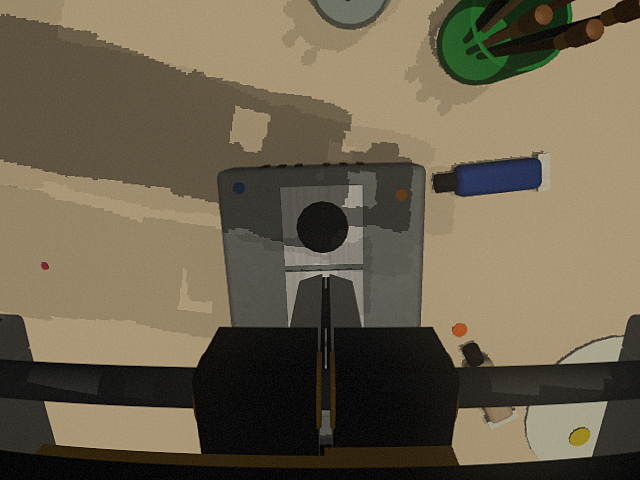

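The wrist view shows the round key at (322,227), and both cameras put it near (494.5, -21). That fits the 75 mm spacing. Now I'll lower onto it and stop short of the bottom.

{"api": "arm_command", "payload": {"steps": [[0,0.7,-2.6,40,0],[0,0.7,-2.6,90,0],[0,0.7,-2.6,125,0],[0,0.7,-2.6,138,0],[0,0.7,-2.6,144,0],[0,0.7,-2.6,147,0],[0,0.7,-2.6,149,0],[0,0.7,-2.6,149,0],[0,0.7,-2.6,149,0]]}}

```text
clock: 3.65
eef_pos: [495.4, -20.0, 76.0]
eef_rot: [3.14, 0.0, 1.686]
wrist_force: [-0.4, -0.6, 4.1]
finger_gap: 0.4
finger_force: 1.9
```

{"api": "arm_command", "payload": {"steps": [[0,0,0,1,0],[0,0,0,2,0],[0,0,0,2.6,0],[0,0,0,2.6,0],[0,0,0,2.6,0]]}}

```text
clock: 4.28
eef_pos: [495.4, -20.0, 74.0]
eef_rot: [3.14, 0.0, 1.686]
wrist_force: [-4.3, 0.2, 18.2]
finger_gap: 0.5
finger_force: 9.1
```

Full travel is reached: it stopped hard at 18 N with the TCP at 74 mm. I'll release, rise clear and cross to the bar key.

{"api": "arm_command", "payload": {"steps": [[0,0,0,-5,0],[0,0,0,-15,0],[0,0,0,-50,0],[0,0,0,-90,0],[0,-40,0.5,-90,0],[0,-85,1,-90,0],[0,-125,1,-90,0],[0,-149,1.5,-90,0],[0,-149,1.5,-90,0],[0,-149,1.5,-90,0]]}}

```text
clock: 5.52
eef_pos: [513.3, -167.1, 162.7]
eef_rot: [-3.141, -0.001, 1.686]
wrist_force: [0.5, 0.8, 0.3]
finger_gap: 0.5
finger_force: 0.0
```

Run:
```python
from h import *
s=monitor.read_state();p=s["eef_pos"];print(s["clock"],p,s["eef_rot"],s["wrist_force"])
c=imaging.camera("scene")
for t in("bar_key_top","square_key_top","round_key_top"):
    for f in trace(c,t)[:2]:
        ys,xs=np.nonzero(f["region"]);print(t,round(f["p"],2),f["rect"],ray(c,[xs.mean(),ys.mean()],61).round(1))
u=proj(c,[[p[0],p[1],p[2]-19],[p[0],p[1],61]]);print(u)
w=imaging.camera("wrist")
im=cv2.resize(c["img"][110:230,100:260],(640,480),interpolation=cv2.INTER_CUBIC)
q=tuple(int(v) for v in (u[1]-[100,110])*4);cv2.circle(im,q,4,(255,0,0),1)
cv2.imwrite("pics/s3.png",im[:,:,::-1])
for t in("square_key_top","round_key_top"):
    for f in trace(w,t)[:2]:
        ys,xs=np.nonzero(f["region"]);print("wrist",t,round(f["p"],2),f["rect"],ray(w,[xs.mean(),ys.mean()],61).round(1))
```

```text
5.525 [ 513.25233871 -167.08208871  162.72597663] [-3.14093429e+00 -5.20039498e-04  1.68593592e+00] [0.4645581  0.81107324 0.28166992]
bar_key_top 0.94 [181.9, 154.6, 25.8, 26.3] [[ 518.  -165.5   61. ]]
square_key_top 0.58 [213.6, 171.9, 26.8, 23.6] [[508.  -92.5  61. ]]
round_key_top 0.67 [251.9, 187.1, 25.9, 22.2] [[498.4 -17.4  61. ]]
[[174.3870962  120.75133479]
 [183.37002589 154.37874273]]
wrist square_key_top 0.7 [325.8, 142.4, 54.7, 54.8] [[505. -96.  61.]]
wrist round_key_top 0.82 [321.0, 29.1, 67.2, 57.2] [[494.5 -26.4  61. ]]
```

View pics/s3.png

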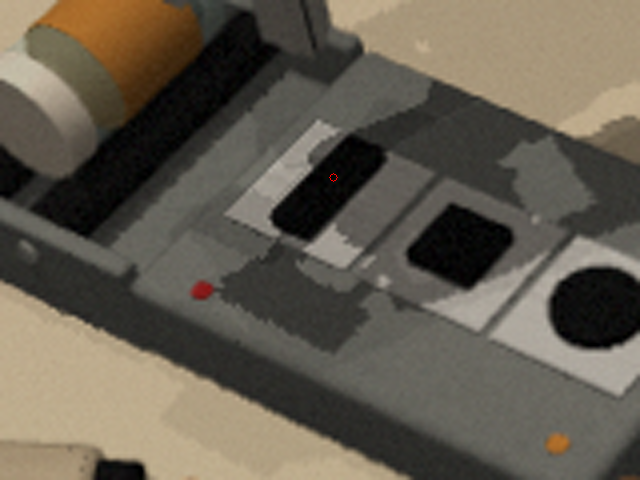

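The target dot (333,177 in the crop) lies on the bar's top face, within about 2 mm of its centre. Pressing.

{"api": "arm_command", "payload": {"steps": [[0,-1.5,1,40,0],[0,-1.5,1,70,0],[0,-1.5,1,79,0],[0,-1.5,1,83,0],[0,-1.5,1,85,0],[0,-1.5,1,87,0],[0,-1.5,1,87,0],[0,-1.5,1,87,0]]}}

```text
clock: 6.88
eef_pos: [515.0, -169.3, 76.3]
eef_rot: [3.141, 0.0, 1.686]
wrist_force: [0.5, 0.9, 4.7]
finger_gap: 0.5
finger_force: 1.8
```

{"api": "arm_command", "payload": {"steps": [[0,0,0,1,0],[0,0,0,2,0],[0,0,0,2.8,0],[0,0,0,2.8,0],[0,0,0,2.8,0]]}}

```text
clock: 7.5
eef_pos: [515.1, -169.3, 74.1]
eef_rot: [3.14, 0.001, 1.686]
wrist_force: [-2.5, 2.9, 14.5]
finger_gap: 0.7
finger_force: 7.5
```

The bar key is hard at its stop (14.5 N, TCP 74 mm). Release and rise.

{"api": "arm_command", "payload": {"steps": [[0,0,0,-5,0],[0,0,0,-15,0],[0,0,0,-60,0],[0,0,0,-110,0],[0,0,0,-130,0],[0,0,0,-130,0],[0,0,0,-130,0]]}}

```text
clock: 8.38
eef_pos: [514.1, -169.0, 201.7]
eef_rot: [-3.14, -0.001, 1.686]
wrist_force: [-0.5, 0.6, -0.4]
finger_gap: 0.6
finger_force: 0.0
```

Run:
```python
from h import *
s=monitor.read_state();print(s["clock"],s["eef_pos"],s["wrist_force"])
c=imaging.camera("scene");cv2.imwrite("pics/s4.png",c["img"][:,:,::-1])
```

```text
8.375 [ 514.14683721 -169.02665274  201.70482377] [-0.48342902  0.60503028 -0.35760621]
```

View pics/s4.png

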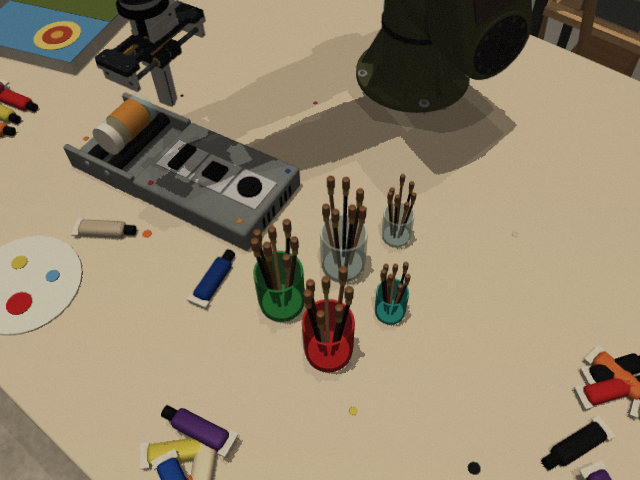

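The keys are up, the brush jar at (344,230) hasn't moved, and the gripper is clear above the deck. Handing in.

```bash
python3 -c "
from cell import job
print(job.sign_off())"
```

```text
the job is handed in; nothing more can be done
None
```

I pressed the round key and then the bar key fully down and released each; the square key and the brush jar were not touched, and the job was handed in at about 8.4 s on the robot's clock, with no verdict returned.

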